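# Set the swivel cap of a microscope swing arm

## Task

The swing arm of the small microscope stand is slack on its post. Swing the arm round until its empty ring is centred over the round white stage plate, then screw the knurled cap on top of the post down (clockwise) until it bottoms out, and back it off a quarter turn so that the arm will still swing. Finish while still gripping the cap at that setting, so that a colleague can lock it; the arm stays over the plate and the other things on the table are left where they are.

Things in the scene. Friction and masses are not known exactly. Their poses are not given: they have to be found in the camera images.
- stage_center (a point): Centre of the top of the round white stage plate (95 mm across, 19 mm above the table) set into the black base plate (305 x 200 mm, 18 mm high) of the stand. The stand is fixed; its place and heading vary.
- ring_center (a point): Centre of the arm's empty white ring (76 mm bore, 92 mm outside, 20 mm high; this point is 138 mm above the table). It lies 170 mm from the post's axis and moves on a circle about it; a black clamp screw sticks out of the ring's rim.
- bar_mid (a point): Point in the middle of the arm's straight white bar (20 mm wide, 18 mm high, lying level, its centre 138 mm above the table), 85 mm from the post's axis. Its x axis points along the bar from ring to post, z up. The bar is free on both sides from 25 to 122 mm from the post's axis and can be pinched across from above or pushed.
- swing_arm (a joint): Swing of the arm about the upright post, rad: 0 with the ring exactly over the stage plate, positive anticlockwise seen from above, range -1.4 to 1.4, starts between 0.5 and 1.1. About 0.3 N m of friction holds it where it is left; it does not turn with the cap.
- cap: Knurled steel cap (upright cylinder 40 mm across, 32 mm high, domed top with a dark radial witness line) on the threaded top of the post, already started on its thread. Origin on the post's axis at the centre of the cap's underside, z up; 156 mm above the table when bottomed out. Beneath it is the arm's white hub, 46 mm across, its flat top 156 mm above the table, so fingertips must stay above that.
- cap_turn (a joint): Turn of the cap, rad: 0 when bottomed out (a hard stop), growing as it is unscrewed (anticlockwise seen from above), right-hand thread, 3 mm of rise per turn; starts between 3.2 and 6.0; the thread runs to 8. About 0.06 N m turns it and it stays where it is left.
- bridge: Bystander: loose wooden violin bridge (about 40 x 38 x 5 mm) lying flat on the stage plate.
- eyepiece: Bystander: loose black and chrome eyepiece standing up, 40 mm across, 50 mm high.
- dust_cap: Bystander: loose black lens dust cap, 60 mm across, 14 mm high.
- spare_knob: Bystander: loose black knurled knob standing on the table, 28 mm across, 26 mm high.
- sample_box: Bystander: loose grey sample box with clear lid, 62 x 47 x 26 mm.
- violin_peg: Bystander: loose ebony violin peg lying flat, 68 mm long.
- screwdriver: Bystander: loose screwdriver, 150 mm long, lying flat.

How it is judged:
By the outcome, as a careful person would: the job done as asked, in the order asked, and still so for the second after the job is handed in, while the arm keeps its last pose, push and grip.
It also fails if it takes over 70 s, if anything falls off the work surface, if the arm or the gripper's body presses on something with over 40 N, if the wrist force passes 120 N, or if a joint passes its speed limit or range.

## Robot

A 6-joint arm with a two-finger parallel gripper is mounted at the origin on the work surface. World frame = base frame: x ahead of the robot, y to its left, z up, the work surface at z = 0. Lengths are in m, angles in rad, forces in N, time in s.
With the tool pointing down it reaches from about 0.275 to 0.725 m from the base axis. Payload 15.9 kg.
Tool frame: the origin (TCP) lies midway between the tips of the shut fingers; the grasp point (between the pads) lies 19 mm behind it; z points along the fingers, y is the line along which they close (so a half turn about z gives the same grasp; the last joint's range is limited). The gripper opens to 85 mm and grips with 20 to 120 N. Pads are 22 mm wide; open, the fingers measure 114 mm over their backs; the gripper's body (76 mm by 85 mm) begins 54 mm behind the grasp point. The pads swing forward as they close: fully open they stand 13 mm farther back than shut.
Start: joints at [1.322, 0.213, -0.034, 1.323, 0, 1.571], TCP at [0.123, 0.485, 0.231] pointing down, gripper open.
Joint ranges: [-2.98, 2.98], [-0.74, 1.72], [-1.14, 1.35], [-2.1, 2.04], [-1.57, 1.44], [-3.14, 3.14]. Speed limits (rad/s): [1.89, 1.89, 2.39, 2.57, 3.14, 3.14].

## Interface

Orientations are given as a unit quaternion [x, y, z, w].
In Python, from workcell import readout, cams, robot gives the robot as it stands.
- The arm moves only by the tool send_rows, never from a script. Its argument "deltas" is one flat list of numbers, 7 for each row, row after row: the turn, a rotation vector about the tool's x, y, z in rad, then the shift along the tool's x, y, z in mm, then the closure, from 0 (fully open) to 1 (shut). In form: [rx, ry, rz, x, y, z, claw, rx, ry, rz, x, y, z, claw, ...]. A call has 1 to 10 rows; each row shifts and turns the commanded pose from where the row before left it, along the tool's axes as they then stand; what a row does not reach is not made up. A row lasts 1/10 s, in which the tool goes at most 50 mm and 8.59 degrees, less where a joint would pass 70% of its speed; a pose out of reach is approached as far as the arm can. A call is refused whole if a number of a shift passes 50 or a number of a turn 0.15, either way. A call with a gripper value outside its range is refused whole. The fingers move at their own pace and stop on an object; the grip force is fixed at half the most. Time passes only in rows, so rows that do not move let the fingers close. It gives the time, the measured TCP pose, the force, the opening and the grip force at its end, in the units of the state.
- readout.observe(): the state, without advancing time (a new reading comes with each control period).
- cams.get_image(name): name is "scene" or "top"; returns the picture (384x512x3 uint8, red, green, blue); there is no depth.
- cams.camera_params(name): a dict with "fx", "fy", "cx", "cy" (pixels), "k1" (the pictures are not rectified: a ray, as slopes to the right and down, at radius r is drawn at 1 + k1 r^2 times it, then the intrinsics apply), "origin" and "orientation" of the camera in the world. Camera axes: x right, y down, z forward; pixel columns grow to the right and rows downward; lengths in m; the calibration is good to about 2 mm. A picture is of the moment at which its call begins. camera_params takes no time and is no camera call.
- robot.close_job(): hands the job in; it is judged then, once.
Trained networks look in the newest picture that a camera, given by its name, has taken for a name from the list of things; names that differ only in an ending like _2 or _b are one class to them, and where a whole thing is asked for, a point or a joint stands for the part that bears it (a point fixed in the world has none). Each returns a list of dicts, best first, with "p" (0 to 1); they miss things now and then, are a little off and sometimes report something else, mostly with a low value. They report only what shows in the picture. A call takes as long as a camera call.
- cams.outline_of(query, camera): "mask" (384x512 bool, what is visible of it) and "xy" ([column, row] in pixels, amid what is visible of it).
- cams.spot_point(query, camera): "xy" ([column, row] in pixels: a listed point, or the origin of a listed thing).
The state is a dict: "time": time; "joints": joint angles; "qvel": joint speeds; "joint_efforts": joint torques, N m; "eef_pos": TCP position; "orientation": TCP orientation; "ft_force": force on the tool from outside, world axes, zero at the start; "moment": the same for the moment, N m; "finger_gap": finger opening in m; "finger_force": force on a finger pad.
Only numpy, scipy, OpenCV 4.12 (cv2) and the standard library are available. Lean on these libraries where they do the work, as an engineer would, in place of code of your own. Each camera call takes 0.05 s, during which the arm holds its last target. There are 200 camera calls.

## Working session

There is one attempt and no reset: what is moved stays moved. The work goes in short steps, Python scripts to look and compute and a tool call to move; the robot and the scene stay as the last step left them, time stands still between calls to the robot, and variables do not carry over. Pictures are saved under pics/ and viewed, at most 10 in all, crops included, and the job is handed in when it is done.

Besides the shell and the picture viewer there is one more tool, called after "Emit:" as name(argument=value, ...), one argument or row to a line, values as JSON. send_rows: Moves the arm, as the interface text tells. Its arguments: {"type":"object","properties":{"deltas":{"type":"array","items":{"type":"number"}}},"required":["deltas"]}

```bash
mkdir -p pics
cat > h.py <<'E'
import numpy as np, cv2
from scipy.spatial.transform import Rotation as R
from workcell import readout, cams, robot
def ray(cam,xy):
    p=cams.camera_params(cam)
    u=np.array([(xy[0]-p['cx'])/p['fx'],(xy[1]-p['cy'])/p['fy']]); v=u.copy()
    for _ in range(30): v=u/(1+p['k1']*(v@v))
    return np.array(p['origin']),R.from_quat(p['orientation']).apply([v[0],v[1],1.])
def at_z(cam,xy,z):
    o,d=ray(cam,xy); return o+d*(z-o[2])/d[2]
def proj(cam,P):
    p=cams.camera_params(cam)
    c=R.from_quat(p['orientation']).inv().apply(np.array(P)-p['origin']); s=c[:2]/c[2]; s=s*(1+p['k1']*(s@s))
    return np.array([s[0]*p['fx']+p['cx'],s[1]*p['fy']+p['cy']])
E
python3 - <<'E'
from h import *
for c in('scene','top'):
    im=cams.get_image(c); cv2.imwrite(f'pics/{c}0.png',im[...,::-1])
    print(c,cams.camera_params(c)['origin'])
    for q,z in(('stage_center',.019),('ring_center',.138),('bar_mid',.138),('cap',.158)):
        for r in cams.spot_point(q,c)[:2]: print(q,round(r['p'],2),np.round(r['xy'],1),at_z(c,r['xy'],z).round(4))
s=readout.observe();print(s)
E
```

```text
scene [ 1.08225912 -0.43163088  0.97898106]
stage_center 0.55 [233.5 180.7] [0.4401 0.0147 0.019 ]
ring_center 0.56 [193.  172.2] [ 0.4319 -0.1051  0.138 ]
bar_mid 0.84 [215.5 191.9] [ 0.5203 -0.0974  0.138 ]
cap 0.61 [242.7 203.4] [ 0.6023 -0.075   0.158 ]
top [ 0.36758898 -0.03071663  1.40569329]
stage_center 0.73 [251.2 235.5] [ 0.4504 -0.0058  0.019 ]
ring_center 0.85 [284.8 233.3] [ 0.4467 -0.0978  0.138 ]
ring_center 0.25 [121.9 229.4] [0.4674 0.3437 0.138 ]
bar_mid 0.67 [201.9 207.9] [0.521  0.1233 0.138 ]
bar_mid 0.62 [248.7 235.8] [ 0.4427 -0.0013  0.138 ]
cap 0.52 [277.3 172.9] [ 0.6075 -0.0823  0.158 ]
{'time': 0.5, 'joints': array([ 1.32202091e+00,  2.12877696e-01, -3.44360516e-02,  1.32352693e+00,
        1.59382586e-06,  1.57081522e+00]), 'qvel': array([-0.00028915, -0.00278219,  0.00017522,  0.00121507,  0.00223199,
       -0.00068906]), 'joint_efforts': array([ 2.20476184e-03, -6.85509253e+01,  4.87080324e+01,  2.32971441e-03,
       -9.94203538e-05, -1.55242731e-05]), 'eef_pos': array([0.12309728, 0.48456467, 0.23130267]), 'orientation': array([ 1.24076570e-01,  9.92272646e-01, -2.19051757e-05, -3.54178167e-06]), 'ft_force': array([-0.35453602, -0.5689582 , -0.09865813]), 'moment': array([-0.01813233,  0.00850883,  0.01309606]), 'finger_force': 0.0, 'finger_gap': 0.08527316169099255}
```

```bash
python3 -c "
import cv2,numpy as np
a=cv2.imread('pics/scene0.png');b=cv2.imread('pics/top0.png')
cv2.imwrite('pics/both.png',cv2.resize(np.vstack([a,b]),(400,600)) if 0 else np.hstack([cv2.resize(a,(400,300)),cv2.resize(b,(400,300))]))
cv2.imwrite('pics/s.png',cv2.resize(a,(800,600)));cv2.imwrite('pics/t.png',cv2.resize(b,(800,600)))"
```

```text
(no output)
```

View pics/s.png

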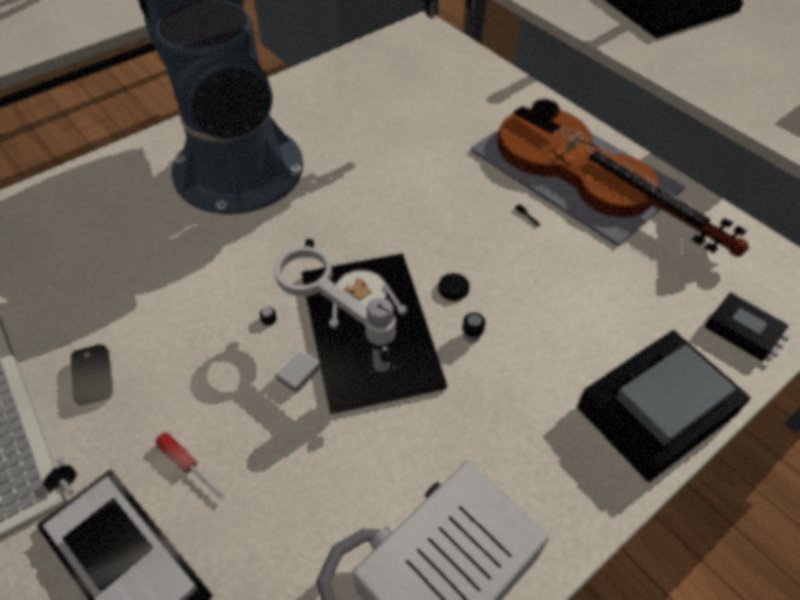

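View pics/t.png

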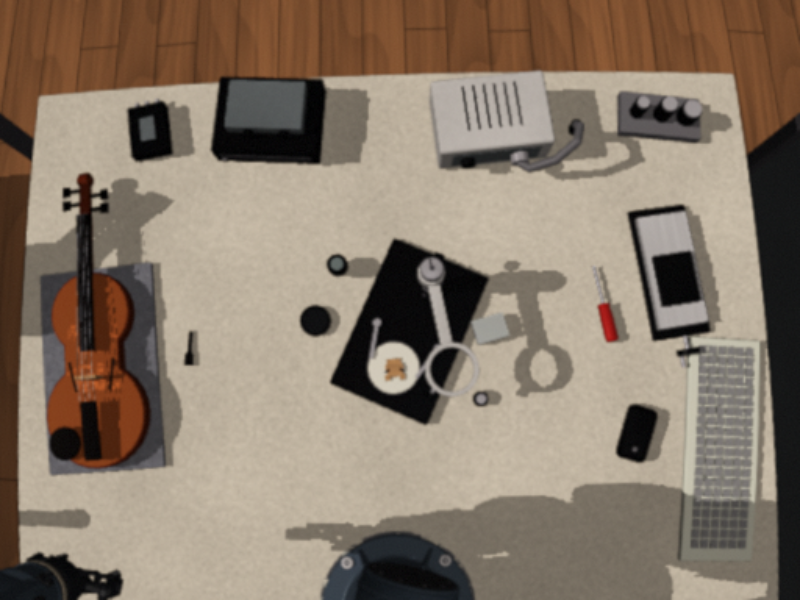

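The scene view shows the stand mid-table: cap at about (380,310) of 800x600, ring at (303,270), stage with the bridge at (360,290). In the top view the cap is at (432,270), the ring at (452,370) and the stage at (394,368), so the arm has to swing towards +y, which is clockwise seen from above.

```bash
cat > meas.py <<'E'
from h import *
from scipy.optimize import least_squares
def blobs(c,tag):
    im=cams.get_image(c); cv2.imwrite(f'pics/{tag}.png',im[...,::-1]); out={}
    for q in('stage_center','ring_center','bar_mid','cap'):
        r=cams.spot_point(q,c); 
        if r: out[q]=[(round(x['p'],2),np.round(x['xy'],1)) for x in r[:2]]
    return im,out
E
python3 - <<'E'
from meas import *
for c in('top','scene'):
    im,o=blobs(c,c+'1'); print(c,o)
    for q in('cap','ring_center'):
        for r in cams.outline_of(q,c)[:1]:
            m=r['mask'].astype(np.uint8); ys,xs=np.nonzero(m)
            print(q,round(r['p'],2),m.sum(),xs.min(),xs.max(),ys.min(),ys.max(),r['xy'])
            if q=='ring_center': np.save(f'm_{c}.npy',m)
# white stage disc & ring in top via saturation/brightness
im=cv2.imread('pics/top1.png'); 
crop=im[140:280,200:330]; cv2.imwrite('pics/crop.png',cv2.resize(crop,None,fx=4.2,fy=4.2,interpolation=cv2.INTER_CUBIC))
E
```

```text
top {'stage_center': [(0.88, array([250.5, 236.5])), (0.51, array([203.5, 206.7]))], 'ring_center': [(0.88, array([287.6, 235.7]))], 'bar_mid': [(0.62, array([282.2, 201.3]))], 'cap': [(0.71, array([277.5, 169. ]))]}
cap 0.58 204 268 283 165 180 [275.3, 169.8]
ring_center 0.85 635 269 307 179 255 [280.8, 215.7]
scene {'stage_center': [(0.63, array([231.2, 184.5])), (0.6, array([218.5, 191.6]))], 'ring_center': [(0.67, array([192.1, 175.8]))], 'bar_mid': [(0.76, array([218. , 190.8])), (0.61, array([245.6, 206.2]))], 'cap': [(0.7, array([241.9, 204.7]))]}
cap 0.53 279 234 251 191 209 [243.4, 200.3]
ring_center 0.96 1093 176 252 153 220 [208.3, 185.8]
```

View pics/crop.png

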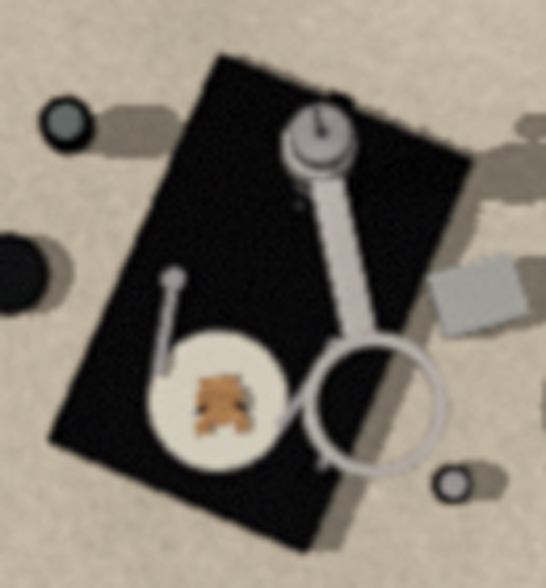

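The crop shows the stage disc centred at about (218,400), the ring at (375,404) and the cap top at (320,135). The witness line points up and slightly left.

```bash
cat > m2.py <<'E'
from h import *
f=lambda u,v:((u+.5)/4.2-.5+200,(v+.5)/4.2-.5+140)
S=at_z('top',f(218,400),.019);C=at_z('top',f(375,404),.147);P=at_z('top',f(320,136),.189)
print(S,C,P,np.linalg.norm((S-P)[:2]),np.linalg.norm((C-P)[:2]))
Pb=at_z('scene',(242,203.5),.158);print(Pb, proj('scene',[*P[:2],.158]),proj('scene',[*C[:2],.138]),proj('scene',S))
a=np.arctan2(*(S-P)[1::-1]);b=np.arctan2(*(C-P)[1::-1]);print('stage dir',a,'arm dir',b,'q',(b-a+np.pi)%(2*np.pi)-np.pi)
E
python3 m2.py
```

```text
[ 0.4522968  -0.00680014  0.019     ] [ 0.43919267 -0.10796454  0.147     ] [ 0.60401433 -0.07723656  0.189     ] 0.16727073135300852 0.1676615273466259
[ 0.6015287  -0.07643645  0.158     ] [242.37570414 204.32888317] [193.66270001 174.41839553] [230.10394985 186.91568015]
stage dir 2.706943346995254 arm dir -2.9572769530069047 q 0.6189650071774278
```

```bash
cat > go.py <<'E'
from h import *
import sys
def go(x,y,z,yaw):  # yaw of tool y axis in world, tool down
    s=readout.observe(); r=R.from_quat(s['orientation']); yv=r.apply([0,1,0]); cur=np.arctan2(yv[1],yv[0])
    dy=(yaw-cur+np.pi)%(2*np.pi)-np.pi
    d=np.array([x,y,z])-s['eef_pos']
    tgt=R.from_euler('z',dy)*r
    print('t',round(s['time'],2),'pos',s['eef_pos'].round(4),'yaw',round(cur,4),'tilt',np.round(r.apply([0,0,1]),3),'j',s['joints'].round(3))
    print('rot toolz',round(-dy,4),'| shift now-frame mm',(r.inv().apply(d)*1e3).round(1),'| in turned frame',(tgt.inv().apply(d)*1e3).round(1))
    print('F',s['ft_force'].round(1),'M',s['moment'].round(3),'gap',round(s['finger_gap'],4),s['finger_force'])
if __name__=='__main__': go(*map(float,sys.argv[1:5]))
E
python3 go.py .5126 -.0949 .225 1.755
```

```text
t 1.2 pos [0.1231 0.4846 0.2313] yaw 1.3221 tilt [-0. -0. -1.] j [ 1.322  0.213 -0.034  1.324 -0.     1.571]
rot toolz -0.4329 | shift now-frame mm [-520.2 -465.8    6.3] | in turned frame [-276.8 -641.     6.3]
F [0.3 0.3 0.1] M [ 0.027 -0.003 -0.01 ] gap 0.0851 0.0
```

Emit:
send_rows(
  deltas=[0, 0, -0.144, 0, 0, 0, 0, 0, 0, -0.144, 0, 0, 0, 0, 0, 0, -0.145, 0, 0, 0, 0, 0, 0, 0, -11, -26, 0, 0, 0, 0, 0, -11, -26, 0, 0, 0, 0, 0, -11, -26, 0, 0, 0, 0, 0, -11, -26, 0, 0, 0, 0, 0, -11, -26, 0, 0, 0, 0, 0, -11, -26, 0, 0, 0, 0, 0, -11, -26, 0, 0],
)

```text
time: 2.2
eef_pos: [0.2326, 0.3188, 0.2314]
orientation: [-0.092, 0.996, 0.0, 0.0]
ft_force: [0.5, 0.6, 0.1]
finger_gap: 0.0851
finger_force: 0.0
```

Emit:
send_rows(
  deltas=[0, 0, 0, -12, -27, 0, 0, 0, 0, 0, -12, -27, 0, 0, 0, 0, 0, -12, -27, 0, 0, 0, 0, 0, -12, -27, 0, 0, 0, 0, 0, -12, -27, 0, 0, 0, 0, 0, -12, -27, 0, 0, 0, 0, 0, -12, -27, 0, 0, 0, 0, 0, -12, -27, 0, 0, 0, 0, 0, -12, -27, 0, 0, 0, 0, 0, -12, -27, 0, 0],
)

```text
time: 3.2
eef_pos: [0.4001, 0.0751, 0.2314]
orientation: [-0.092, 0.996, 0.0, 0.0]
ft_force: [0.7, 0.9, 0.4]
finger_gap: 0.0854
finger_force: 0.0
```

```bash
python3 go.py .5126 -.0949 .225 1.755
```

```text
t 3.2 pos [0.4001 0.0751 0.2314] yaw 1.7549 tilt [ 0.  0. -1.] j [ 0.186  0.022 -0.252  1.296  0.     0.002]
rot toolz -0.0001 | shift now-frame mm [ -79.4 -187.8    6.4] | in turned frame [ -79.4 -187.8    6.4]
F [0.7 0.9 0.4] M [ 0.034 -0.011  0.023] gap 0.0854 0.0
```

Emit:
send_rows(
  deltas=[0, 0, 0, -9.5, -23, 0.8, 0, 0, 0, 0, -9.5, -23, 0.8, 0, 0, 0, 0, -9.5, -23, 0.8, 0, 0, 0, 0, -9.5, -23, 0.8, 0, 0, 0, 0, -9.5, -23, 0.8, 0, 0, 0, 0, -9.5, -23, 0.8, 0, 0, 0, 0, -9.5, -23, 0.8, 0, 0, 0, 0, -9.5, -23, 0.8, 0, 0, 0, 0, 0, 0, 0, 0],
)

```text
time: 4.1
eef_pos: [0.509, -0.0926, 0.2244]
orientation: [-0.091, 0.996, -0.0, -0.0]
ft_force: [-0.5, 0.9, 0.4]
finger_gap: 0.0853
finger_force: 0.0
```

```bash
python3 go.py .5126 -.0949 .120 1.755
```

```text
t 4.1 pos [ 0.509  -0.0926  0.2244] yaw 1.7531 tilt [-0. -0. -1.] j [-0.18   0.25  -0.004  1.317 -0.    -0.362]
rot toolz -0.0019 | shift now-frame mm [ -3.2  -2.9 104.4] | in turned frame [ -3.2  -2.9 104.4]
F [-0.5  0.9  0.4] M [0.089 0.034 0.003] gap 0.0853 0.0
```

Emit:
send_rows(
  deltas=[0, 0, 0, -2, -2.9, 20, 0, 0, 0, 0, 0, 0, 24, 0, 0, 0, 0, 0, 0, 24, 0, 0, 0, 0, 0, 0, 24, 0, 0, 0, 0, 0, 0, 12, 0, 0, 0, 0, 0, 0, 0, 0.4, 0, 0, 0, 0, 0, 0, 0.7, 0, 0, 0, 0, 0, 0, 1, 0, 0, 0, 0, 0, 0, 1, 0, 0, 0, 0, 0, 0, 1],
)

```text
time: 5.1
eef_pos: [0.511, -0.0934, 0.1219]
orientation: [-0.092, 0.996, -0.0, 0.001]
ft_force: [0.7, -0.9, 3.2]
finger_gap: 0.0188
finger_force: 58.4
```

```bash
python3 go.py .5126 -.0949 .120 1.755; python3 m2.py
```

```text
t 5.1 pos [ 0.511  -0.0934  0.1219] yaw 1.7548 tilt [ 0.001 -0.001 -1.   ] j [-0.18   0.297 -0.205  1.067 -0.    -0.364]
rot toolz -0.0002 | shift now-frame mm [-1.3 -1.8  1.9] | in turned frame [-1.3 -1.8  1.9]
F [ 0.7 -0.9  3.2] M [-0.028  0.096 -0.31 ] gap 0.0188 58.43874514102936
[ 0.4522968  -0.00680014  0.019     ] [ 0.43919267 -0.10796454  0.147     ] [ 0.60401433 -0.07723656  0.189     ] 0.16727073135300852 0.1676615273466259
[ 0.6015287  -0.07643645  0.158     ] [242.37570414 204.32888317] [193.66270001 174.41839553] [230.10394985 186.91568015]
stage dir 2.706943346995254 arm dir -2.9572769530069047 q 0.6189650071774278
```

Emit:
send_rows(
  deltas=[0, 0, 0.062, 0, 6, 0, 1, 0, 0, 0.062, 0, 6, 0, 1, 0, 0, 0.062, 0, 6, 0, 1, 0, 0, 0.062, 0, 6, 0, 1, 0, 0, 0.062, 0, 6, 0, 1, 0, 0, 0, 0, 0, 0, 1],
)

```text
time: 5.7
eef_pos: [0.5105, -0.0635, 0.1219]
orientation: [0.064, 0.998, -0.001, 0.002]
ft_force: [8.0, -4.6, -0.8]
finger_gap: 0.0191
finger_force: 59.2
```

```bash
cat > arc.py <<'E'
from h import *
P=np.array([.606,-.0775]); s=readout.observe()
v=s['eef_pos'][:2]-P; yv=R.from_quat(s['orientation']).apply([0,1,0]); yaw=np.arctan2(yv[1],yv[0])
print('r',np.hypot(*v),'ang',np.arctan2(v[1],v[0])%(2*np.pi),'armdir by yaw',yaw+np.pi/2,'F',s['ft_force'].round(1),'M',s['moment'].round(2),s['eef_pos'].round(4),s['joints'].round(3),s['time'])
E
python3 arc.py
python3 - <<'E'
from meas import *
im,o=blobs('top','top2');print(o)
cv2.imwrite('pics/c2.png',cv2.resize(im[140:280,200:330,::-1],None,fx=4.2,fy=4.2,interpolation=cv2.INTER_CUBIC))
E
```

```text
r 0.09653241057729715 ang 2.996323925035757 armdir by yaw 3.0131157653560816 F [ 8.  -4.6 -0.8] M [-0.91 -1.46 -0.6 ] [ 0.5105 -0.0635  0.1219] [-1.230e-01  2.850e-01 -2.210e-01  1.061e+00 -1.000e-03  5.000e-03] 5.7
{'cap': [(0.68, array([308.4, 213.9])), (0.3, array([204.4, 207.1]))]}
```

View pics/c2.png

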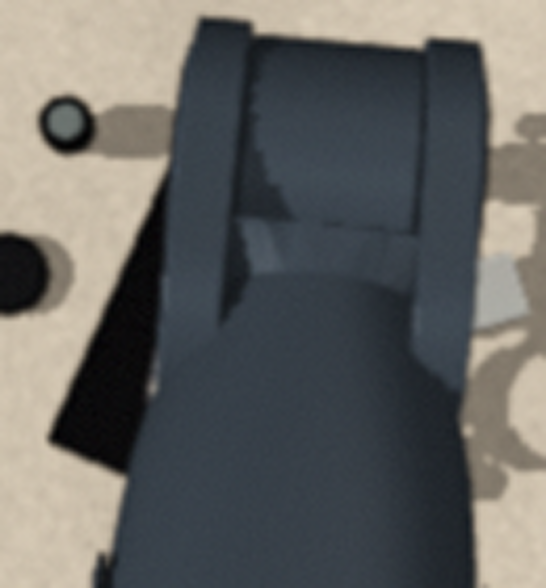

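The robot hides the stand from the top camera, as expected. The grip is holding and forces are low, so I'll continue the arc.

Emit:
send_rows(
  deltas=[0, 0, 0.061, -0.2, 5.9, 0, 1, 0, 0, 0.061, -0.2, 5.9, 0, 1, 0, 0, 0.061, -0.2, 5.9, 0, 1, 0, 0, 0.061, -0.2, 5.9, 0, 1, 0, 0, 0.061, -0.2, 5.9, 0, 1, 0, 0, 0, 0, 0, 0, 1, 0, 0, 0, 0, 0, 0, 1],
)

```text
time: 6.65
eef_pos: [0.5188, -0.0361, 0.1219]
orientation: [0.214, 0.977, -0.001, 0.002]
ft_force: [9.0, -8.1, -1.1]
finger_gap: 0.019
finger_force: 59.4
```

```bash
python3 arc.py
python3 - <<'E'
from meas import *
im,o=blobs('scene','sc2');print(o)
cv2.imwrite('pics/c3.png',cv2.resize(im[110:250,150:320,::-1],None,fx=4,fy=4,interpolation=cv2.INTER_CUBIC))
E
```

```text
r 0.09657166911629 ang 2.6982910118227017 armdir by yaw 2.709512158617615 F [ 9.  -8.1 -1.1] M [-1.65 -1.68 -0.64] [ 0.5188 -0.0361  0.1219] [-0.068  0.296 -0.206  1.065 -0.002  0.364] 6.65
{'stage_center': [(0.68, array([232.5, 182.7]))], 'ring_center': [(0.86, array([227.3, 160. ]))], 'bar_mid': [(0.78, array([234.4, 180.6]))], 'cap': [(0.72, array([242. , 204.9])), (0.18, array([236.3, 180.4]))]}
```

View pics/c3.png

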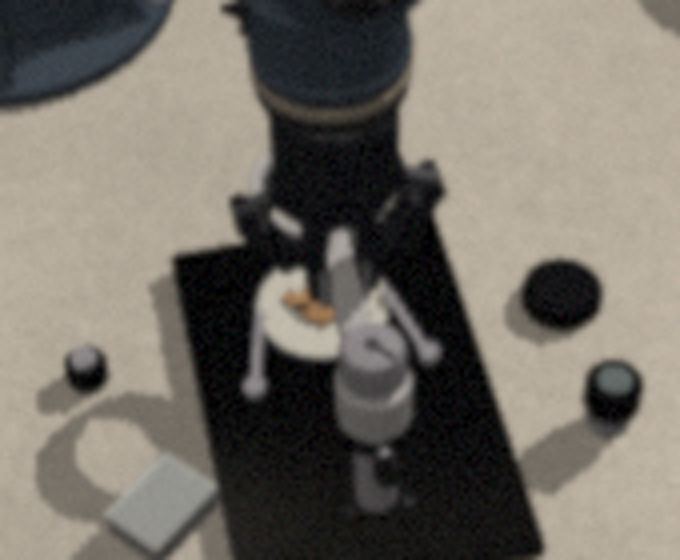

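The ring is now over the stage region, though the gripper partly hides it. I'll release, lift and move aside to check from above.

Emit:
send_rows(
  deltas=[0, 0, 0, 0, 0, 0, 0.5, 0, 0, 0, 0, 0, 0, 0, 0, 0, 0, 0, 0, 0, 0, 0, 0, 0, 0, 0, 0, 0, 0, 0, 0, 0, 0, -25, 0, 0, 0, 0, 0, 0, -30, 0, 0, 0, 0, 0, 0, -30, 0, 0, 0, 0, 0, 0, -25, 0, 0, 0, -0.14, 0, 0, 0, 0, 0, 0, -0.14, 0, 0, 0, 0],
)

```text
time: 7.9
eef_pos: [0.5173, -0.035, 0.2317]
orientation: [0.073, 0.997, 0.0, 0.001]
ft_force: [0.3, 0.8, 0.8]
finger_gap: 0.0854
finger_force: 0.0
```

```bash
python3 go.py .50 .20 .232 1.57
```

```text
t 7.9 pos [ 0.5173 -0.035   0.2317] yaw 1.4255 tilt [ 0.001 -0.    -1.   ] j [-0.068  0.25   0.014  1.333  0.     0.078]
rot toolz -0.1445 | shift now-frame mm [ 51.1 230.   -0.3] | in turned frame [ 17.5 235.   -0.3]
F [0.3 0.8 0.8] M [ 0.035 -0.049  0.036] gap 0.0854 0.0
```

Emit:
send_rows(
  deltas=[0, 0, 0, 4, 29, 0, 0, 0, 0, 0, 4, 29, 0, 0, 0, 0, 0, 4, 29, 0, 0, 0, 0, 0, 4, 29, 0, 0, 0, 0, 0, 4, 29, 0, 0, 0, 0, 0, 4, 29, 0, 0, 0, 0, 0, 4, 29, 0, 0, 0, 0, 0, 4, 29, 0, 0, 0, 0, -0.15, 0, 0, 0, 0, 0, 0, -0.15, 0, 0, 0, 0],
)

```text
time: 8.9
eef_pos: [0.5198, 0.2001, 0.2307]
orientation: [-0.078, 0.997, -0.0, -0.0]
ft_force: [-0.3, 0.8, 0.1]
finger_gap: 0.0854
finger_force: 0.0
```

Run:
```python
from meas import *
im,o=blobs('top','top3');print(o)
cv2.imwrite('pics/c4.png',cv2.resize(im[140:280,200:330,::-1],None,fx=4.2,fy=4.2,interpolation=cv2.INTER_CUBIC))
```

```text
{'stage_center': [(0.59, array([251.2, 236.9]))], 'ring_center': [(0.57, array([249.6, 231.8]))], 'bar_mid': [(0.83, array([264.4, 201.5])), (0.74, array([247.8, 236.6]))], 'cap': [(0.72, array([277. , 170.3])), (0.19, array([204.4, 207.2]))]}
```

View pics/c4.png

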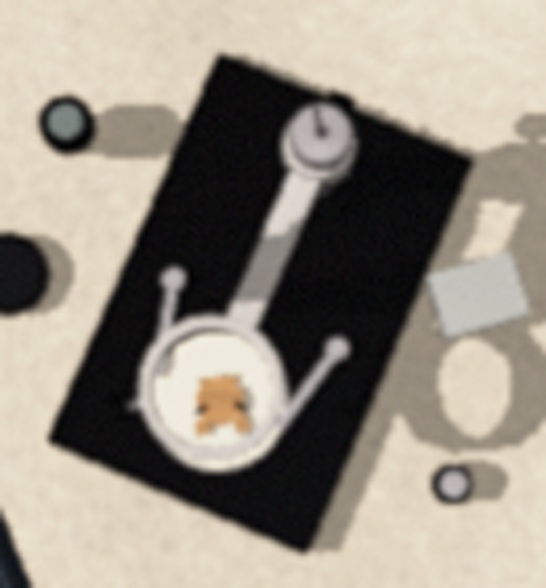

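The ring now surrounds the stage disc in the top view, with its centre at about (214,393). I'll check the numbers, using the plate's edges as a second heading reference.

Run:
```python
from h import *
f=lambda u,v:((u+.5)/4.2-.5+200,(v+.5)/4.2-.5+140)
im=cv2.imread('pics/top3.png').astype(float).mean(2)
im1=cv2.imread('pics/top1.png').astype(float).mean(2)
im1b=cv2.imread('pics/top0.png').astype(float).mean(2)
# plate axis from dark region mask
m=(im1<45).astype(np.uint8); m[:140]=0;m[280:]=0;m[:,:205]=0
n,l,st,ce=cv2.connectedComponentsWithStats(m); k=1+np.argmax(st[1:,4]); c=cv2.findContours((l==k).astype(np.uint8),cv2.RETR_EXTERNAL,cv2.CHAIN_APPROX_NONE)[0][0][:,0]
w=np.array([at_z('top',p,.018)[:2] for p in c]).astype(np.float32)
r=cv2.minAreaRect(w*1000);print('plate',r)
# radial-gradient circle fit
from scipy.ndimage import map_coordinates,gaussian_filter
def score(img,cx,cy,rad,z,sgn=1):
    t=np.linspace(0,2*np.pi,120,endpoint=False); v=[]
    for rr in(rad-.003,rad+.003):
        q=np.array([proj('top',[cx+rr*np.cos(a),cy+rr*np.sin(a),z]) for a in t]); v.append(map_coordinates(img,[q[:,1],q[:,0]],order=1))
    return np.clip(v[0]-v[1],-40,60).mean()
from scipy.optimize import minimize
def fit(imgs,x0,rad,z):
    g=[gaussian_filter(i,.7) for i in imgs]
    o=minimize(lambda x:-sum(score(i,x[0]/1e3,x[1]/1e3,rad,z) for i in g),np.array(x0)*1e3,method='Nelder-Mead',options=dict(initial_simplex=np.array(x0)*1e3+np.array([[0,0],[4,1],[-1,4]]),xatol=.05))
    return o.x/1e3,o.fun
S,_=fit([im1,im1b],[.4523,-.0068],.0475,.019);print('S',S,_)
C,_=fit([im],list(at_z('top',f(214,393.5),.148)[:2]),.046,.148);print('C',C,_)
C0,_=fit([im1,im1b],[.4392,-.108],.046,.148);print('C0',C0,_)
P,_=fit([im1,im1b,im],[.606,-.0775],.0195,.188);print('P',P,_)
for n,q in(('S',S),('C',C),('C0',C0)): d=q-P; print(n,np.hypot(*d),np.arctan2(d[1],d[0])%(2*np.pi))
```

```text
plate ((525.0363159179688, -40.68165588378906), (196.16546630859375, 304.9924621582031), 65.24610137939453)Traceback (most recent call last):
  File "<stdin>", line 23, in <module>
  File "<stdin>", line 21, in fit
    res = _minimize_neldermead(fun, x0, args, callback, bounds=bounds,
                               **options)
    fxr = func(xr)
    fx = function(np.copy(x), *(wrapper_args + args))
  File "<stdin>", line 21, in <lambda>
  File "<stdin>", line 21, in <genexpr>
  File "<stdin>", line 16, in score
  File "h.py", line 12, in proj
    p=cams.camera_params(cam)
ValueError: time passes only in moves, steps and waits
```

```bash
sed -i 's/^def ray/import functools\nparams=functools.lru_cache(None)(lambda c:cams.camera_params(c))\ndef ray/; s/p=cams.camera_params(cam)/p=params(cam)/' h.py
python3 - <<'E'
from h import *
f=lambda u,v:((u+.5)/4.2-.5+200,(v+.5)/4.2-.5+140)
im,im1,im1b=[cv2.imread(f'pics/top{i}.png').astype(float).mean(2) for i in(3,1,0)]
from scipy.ndimage import map_coordinates,gaussian_filter
from scipy.optimize import minimize
def score(img,cx,cy,rad,z):
    t=np.linspace(0,2*np.pi,120,endpoint=False); v=[]
    for rr in(rad-.003,rad+.003):
        q=np.array([proj('top',[cx+rr*np.cos(a),cy+rr*np.sin(a),z]) for a in t]); v.append(map_coordinates(img,[q[:,1],q[:,0]],order=1))
    return np.clip(v[0]-v[1],-40,60).mean()
def fit(imgs,x0,rad,z):
    g=[gaussian_filter(i,.7) for i in imgs]; x0=np.array(x0)*1e3
    o=minimize(lambda x:-sum(score(i,x[0]/1e3,x[1]/1e3,rad,z) for i in g),x0,method='Nelder-Mead',options=dict(initial_simplex=x0+np.array([[0,0],[4,1],[-1,4]]),xatol=.05))
    return o.x/1e3
S=fit([im1,im1b],[.4523,-.0068],.0475,.019)
C=fit([im],at_z('top',f(214,393.5),.148)[:2],.046,.148)
C0=fit([im1,im1b],[.4392,-.108],.046,.148)
P=fit([im1,im1b,im],[.606,-.0775],.0195,.188);print('P',P)
for n,q in(('S',S),('C',C),('C0',C0)): d=q-P; print(n,q,np.hypot(*d),np.arctan2(d[1],d[0])%(2*np.pi))
s=readout.observe();print(s['joints'].round(3))
E
python3 go.py .605 -.077 .232 -1.843
```

```text
P [ 0.60759407 -0.07842435]
S [ 0.44879931 -0.00608654] 0.17449508443709594 2.714138920528967
C [ 0.44984224 -0.00654561] 0.17335569005405002 2.7140547515946447
C0 [ 0.44036842 -0.10547388] 0.16939922443018324 3.301958306947921
[0.365 0.332 0.124 1.362 0.    0.221]
t 9.15 pos [0.5201 0.199  0.2309] yaw 1.7154 tilt [-0.  0. -1.] j [0.365 0.332 0.124 1.362 0.    0.221]
rot toolz -2.7248 | shift now-frame mm [ -44.3 -285.4   -1.1] | in turned frame [156.  243.   -1.1]
F [-0.2 -0.2  0.3] M [-0.051  0.013 -0.056] gap 0.0855 0.0
```

The ring and stage centres agree to about 1 mm, so the arm is set. Next is the cap.

Emit:
send_rows(
  deltas=[0, 0, 0, -4.6, -28.6, 0, 0, 0, 0, 0, -4.6, -28.6, 0, 0, 0, 0, 0, -4.6, -28.6, 0, 0, 0, 0, 0, -4.6, -28.6, 0, 0, 0, 0, 0, -4.6, -28.6, 0, 0, 0, 0, 0, -4.6, -28.6, 0, 0, 0, 0, 0, -4.6, -28.6, 0, 0, 0, 0, 0, -4.6, -28.6, 0, 0, 0, 0, 0, -4.6, -28.6, 0, 0, 0, 0, 0, -4.6, -28.6, 0, 0],
)

```text
time: 10.15
eef_pos: [0.6082, -0.0783, 0.231]
orientation: [-0.072, 0.997, 0.0, 0.0]
ft_force: [-0.1, 0.4, 0.0]
finger_gap: 0.0857
finger_force: 0.0
```

Emit:
send_rows(
  deltas=[0, 0, -0.149, 0, 0, 0, 0, 0, 0, -0.149, 0, 0, 0, 0, 0, 0, -0.149, 0, 0, 0, 0, 0, 0, -0.149, 0, 0, 0, 0, 0, 0, -0.149, 0, 0, 0, 0, 0, 0, -0.149, 0, 0, 0, 0, 0, 0, -0.149, 0, 0, 0, 0, 0, 0, -0.149, 0, 0, 0, 0, 0, 0, -0.149, 0, 0, 0, 0, 0, 0, -0.149, 0, 0, 0, 0],
)

```text
time: 11.15
eef_pos: [0.608, -0.0771, 0.2309]
orientation: [0.732, -0.682, -0.0, 0.0]
ft_force: [-0.3, -0.8, 0.2]
finger_gap: 0.0854
finger_force: 0.0
```

Emit:
send_rows(
  deltas=[0, 0, -0.149, 0, 0, 0, 0, 0, 0, -0.149, 0, 0, 0, 0, 0, 0, -0.149, 0, 0, 0, 0, 0, 0, -0.149, 0, 0, 0, 0, 0, 0, -0.149, 0, 0, 0, 0, 0, 0, -0.149, 0, 0, 0, 0, 0, 0, -0.149, 0, 0, 0, 0, 0, 0, -0.149, 0, 0, 0, 0, 0, 0, 0, 0, 0, 0, 0],
)

```text
time: 12.05
eef_pos: [0.608, -0.0771, 0.2309]
orientation: [0.988, -0.155, -0.0, -0.0]
ft_force: [0.1, 0.2, 0.3]
finger_gap: 0.0853
finger_force: 0.0
```

```bash
python3 go.py .6065 -.0778 .161 -1.843
```

```text
t 12.05 pos [ 0.608  -0.0771  0.2309] yaw -1.8817 tilt [-0.  0. -1.] j [-0.126  0.457  0.306  1.42   0.    -2.957]
rot toolz -0.0387 | shift now-frame mm [-1.2  1.2 69.9] | in turned frame [-1.2  1.1 69.9]
F [0.1 0.2 0.3] M [ 0.009 -0.024 -0.035] gap 0.0853 0.0
```

Emit:
send_rows(
  deltas=[0, 0, 0, -1, 1, 20, 0, 0, 0, 0, 0, 0, 20, 0, 0, 0, 0, 0, 0, 20, 0, 0, 0, 0, 0, 0, 8.5, 0, 0, 0, 0, 0, 0, 0, 0.3, 0, 0, 0, 0, 0, 0, 0.5, 0, 0, 0, 0, 0, 0, 0.7, 0, 0, 0, 0, 0, 0, 1, 0, 0, 0, 0, 0, 0, 1, 0, 0, 0, 0, 0, 0, 1],
)

```text
time: 13.05
eef_pos: [0.6073, -0.0779, 0.1638]
orientation: [0.988, -0.155, 0.001, 0.0]
ft_force: [-1.8, -2.4, 8.0]
finger_gap: 0.038
finger_force: 59.4
```

```bash
python3 go.py .6065 -.0778 .161 -1.843;python3 - <<'E'
from meas import *
im,o=blobs('scene','sc5')
cv2.imwrite('pics/c5.png',cv2.resize(im[130:250,170:310,::-1],None,fx=4.5,fy=4.5,interpolation=cv2.INTER_CUBIC))
E
```

```text
t 13.05 pos [ 0.6073 -0.0779  0.1638] yaw -1.8821 tilt [ 0.002 -0.001 -1.   ] j [-1.270e-01  4.630e-01  1.470e-01  1.253e+00 -1.000e-03 -2.958e+00]
rot toolz -0.0391 | shift now-frame mm [-0.8  0.2  2.8] | in turned frame [-0.8  0.1  2.8]
F [-1.8 -2.4  8. ] M [-0.383  0.593  0.018] gap 0.038 59.38485324382782
```

View pics/c5.png

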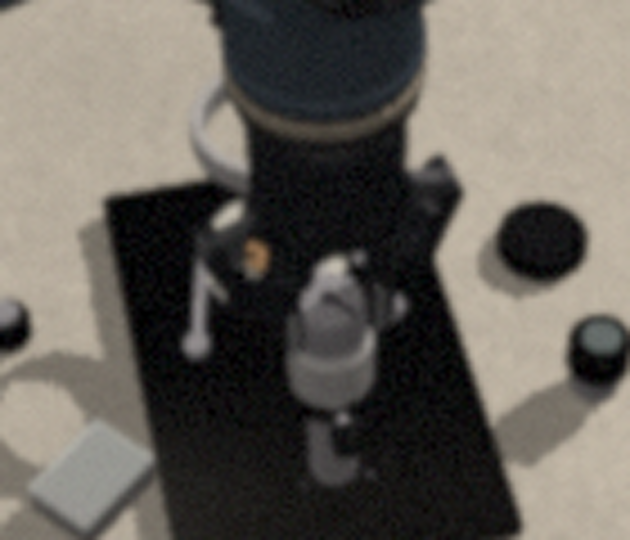

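The cap is gripped with the finger tips above the hub. Next I turn it clockwise 2.98 rad, less than the smallest possible start, while following the thread down.

Emit:
send_rows(
  deltas=[0, 0, 0.149, 0, 0, 0.07, 1, 0, 0, 0.149, 0, 0, 0.07, 1, 0, 0, 0.149, 0, 0, 0.07, 1, 0, 0, 0.149, 0, 0, 0.07, 1, 0, 0, 0.149, 0, 0, 0.07, 1, 0, 0, 0.149, 0, 0, 0.07, 1, 0, 0, 0.149, 0, 0, 0.07, 1, 0, 0, 0.149, 0, 0, 0.07, 1, 0, 0, 0.149, 0, 0, 0.07, 1, 0, 0, 0.149, 0, 0, 0.07, 1],
)

```text
time: 14.3
eef_pos: [0.6037, -0.0799, 0.1629]
orientation: [-0.618, 0.786, -0.0, -0.003]
ft_force: [-33.0, -15.4, 23.8]
finger_gap: 0.0383
finger_force: 61.1
```

```bash
python3 go.py .6065 -.0778 .161 -1.843
```

```text
t 14.3 pos [ 0.6037 -0.0799  0.1629] yaw 2.9033 tilt [-0.005 -0.004 -1.   ] j [-0.129  0.463  0.144  1.256 -0.005 -1.462]
rot toolz -1.5369 | shift now-frame mm [-2.7 -2.2  1.8] | in turned frame [ 2.1 -2.8  1.9]
F [-33.  -15.4  23.8] M [-2.967  6.747  0.129] gap 0.0383 61.12127423286438
```

Emit:
send_rows(
  deltas=[0, 0, 0.149, 0, 0, 0.07, 1, 0, 0, 0.149, 0, 0, 0.07, 1, 0, 0, 0.149, 0, 0, 0.07, 1, 0, 0, 0.149, 0, 0, 0.07, 1, 0, 0, 0.149, 0, 0, 0.07, 1, 0, 0, 0.149, 0, 0, 0.07, 1, 0, 0, 0.149, 0, 0, 0.07, 1, 0, 0, 0.149, 0, 0, 0.07, 1, 0, 0, 0.149, 0, 0, 0.07, 1, 0, 0, 0.149, 0, 0, 0.07, 1],
)

```text
time: 15.3
eef_pos: [0.6015, -0.0765, 0.162]
orientation: [0.078, 0.997, 0.001, -0.004]
ft_force: [-49.5, 10.5, 34.3]
finger_gap: 0.0383
finger_force: 62.1
```

```bash
python3 go.py .6065 -.0778 .161 -1.843
```

```text
t 15.3 pos [ 0.6015 -0.0765  0.162 ] yaw 1.4153 tilt [-0.009  0.002 -1.   ] j [-1.270e-01  4.620e-01  1.400e-01  1.258e+00  1.000e-03  2.900e-02]
rot toolz -3.0248 | shift now-frame mm [-5.2 -0.5  1. ] | in turned frame [ 5.2 -0.1  1.1]
F [-49.5  10.5  34.3] M [2.151 9.617 0.088] gap 0.0383 62.088754177093506
```

The cap axis works out at (0.6044, -0.0772), so my grip was about 3 mm off. I'll open, recentre, wind the wrist back a bit and regrip.

Emit:
send_rows(
  deltas=[0, 0, 0, 0, 0, 0, 0.5, 0, 0, 0, 0, 0, 0, 0.3, 0, 0, 0, 0, 0, 0, 0.2, 0, 0, -0.15, 0, 0, 0, 0.2, 0, 0, -0.15, 0, 0, 0, 0.2, 0, 0, -0.15, 0, 0, 0, 0.2, 0, 0, -0.15, 0, 0, 0, 0.2, 0, 0, -0.15, 0, 0, 0, 0.2, 0, 0, -0.15, 0, 0, 0, 0.2, 0, 0, 0, 0, 0, 0, 0.2],
)

```text
time: 16.3
eef_pos: [0.6071, -0.0776, 0.1611]
orientation: [-0.368, 0.93, -0.0, 0.0]
ft_force: [0.2, -0.0, 0.8]
finger_gap: 0.0682
finger_force: 0.0
```

```bash
python3 go.py .6044 -.0772 .1615 2.315
```

```text
t 16.3 pos [ 0.6071 -0.0776  0.1611] yaw 2.3252 tilt [ 0. -0. -1.] j [-0.127  0.465  0.143  1.249 -0.    -0.881]
rot toolz 0.0102 | shift now-frame mm [ 1.7  2.1 -0.4] | in turned frame [ 1.7  2.1 -0.4]
F [ 0.2 -0.   0.8] M [-0.008  0.07  -0.055] gap 0.0682 0.0
```

Emit:
send_rows(
  deltas=[0, 0, 0, 1.7, 2.1, -0.8, 0.2, 0, 0, 0, 0, 0, 0, 0.3, 0, 0, 0, 0, 0, 0, 0.5, 0, 0, 0, 0, 0, 0, 0.7, 0, 0, 0, 0, 0, 0, 1, 0, 0, 0, 0, 0, 0, 1, 0, 0, 0, 0, 0, 0, 1],
)

```text
time: 17.0
eef_pos: [0.604, -0.0769, 0.1623]
orientation: [-0.366, 0.93, 0.0, 0.0]
ft_force: [-4.8, 1.6, 6.3]
finger_gap: 0.0386
finger_force: 59.6
```

```bash
python3 go.py .6044 -.0772 .1615 2.315
```

```text
t 17.0 pos [ 0.604  -0.0769  0.1623] yaw 2.321 tilt [ 0.  0. -1.] j [-0.127  0.458  0.136  1.248  0.    -0.877]
rot toolz 0.006 | shift now-frame mm [-0.1 -0.5  0.8] | in turned frame [-0.1 -0.5  0.8]
F [-4.8  1.6  6.3] M [ 0.415  0.821 -0.053] gap 0.0386 59.5771050453186
```

Emit:
send_rows(
  deltas=[0, 0, 0.1, 0, 0, 0.05, 1, 0, 0, 0.1, 0, 0, 0.05, 1],
)

```text
time: 17.2
eef_pos: [0.604, -0.0769, 0.1622]
orientation: [-0.27, 0.963, 0.0, 0.0]
ft_force: [-3.8, 1.4, 6.0]
finger_gap: 0.0382
finger_force: 59.4
```

```bash
python3 go.py .6044 -.0772 .1615 2.315
```

```text
t 17.2 pos [ 0.604  -0.0769  0.1622] yaw 2.1171 tilt [ 0.  0. -1.] j [-0.127  0.458  0.136  1.248  0.    -0.673]
rot toolz -0.1979 | shift now-frame mm [-0.2 -0.4  0.7] | in turned frame [-0.1 -0.5  0.7]
F [-3.8  1.4  6. ] M [0.397 0.805 0.055] gap 0.0382 59.44872558116913
```

Emit:
send_rows(
  deltas=[0, 0, 0.1, 0, 0, 0.05, 1, 0, 0, 0.1, 0, 0, 0.05, 1, 0, 0, 0.1, 0, 0, 0.05, 1, 0, 0, 0.1, 0, 0, 0.05, 1],
)

```text
time: 17.6
eef_pos: [0.604, -0.0769, 0.162]
orientation: [-0.073, 0.997, 0.0, 0.0]
ft_force: [-3.7, 2.0, 6.4]
finger_gap: 0.0384
finger_force: 59.4
```

```bash
python3 go.py .6044 -.0772 .1615 2.315
```

```text
t 17.6 pos [ 0.604  -0.0769  0.162 ] yaw 1.717 tilt [ 0.  0. -1.] j [-0.127  0.459  0.135  1.247  0.    -0.273]
rot toolz -0.598 | shift now-frame mm [-0.3 -0.4  0.5] | in turned frame [-0.1 -0.5  0.5]
F [-3.7  2.   6.4] M [ 0.45   0.835 -0.001] gap 0.0384 59.423044323921204
```

Emit:
send_rows(
  deltas=[0, 0, 0.1, 0, 0, 0.05, 1, 0, 0, 0.1, 0, 0, 0.05, 1, 0, 0, 0.1, 0, 0, 0.05, 1, 0, 0, 0.1, 0, 0, 0.05, 1],
)

```text
time: 18.0
eef_pos: [0.6059, -0.0773, 0.162]
orientation: [0.126, 0.992, -0.0, 0.002]
ft_force: [1.0, -1.1, 2.2]
finger_gap: 0.0381
finger_force: 61.4
```

```bash
python3 go.py .6044 -.0772 .1615 2.315
```

```text
t 18.0 pos [ 0.6059 -0.0773  0.162 ] yaw 1.3181 tilt [ 0.004 -0.001 -1.   ] j [-0.127  0.459  0.136  1.244 -0.     0.126]
rot toolz -0.9969 | shift now-frame mm [ 1.5 -0.2  0.5] | in turned frame [1.  1.1 0.5]
F [ 1.  -1.1  2.2] M [-0.377 -0.216  0.432] gap 0.0381 61.36317014694214
```

Emit:
send_rows(
  deltas=[0, 0, 0.05, 0, 0, 0, 1, 0, 0, 0.05, 0, 0, 0, 1],
)

```text
time: 18.2
eef_pos: [0.6055, -0.0774, 0.162]
orientation: [0.175, 0.985, -0.0, 0.001]
ft_force: [3.9, -3.1, 8.5]
finger_gap: 0.0384
finger_force: 62.0
```

```bash
python3 go.py .6044 -.0772 .1615 2.315
```

```text
t 18.2 pos [ 0.6055 -0.0774  0.162 ] yaw 1.2198 tilt [ 0.003 -0.001 -1.   ] j [-0.127  0.459  0.136  1.245 -0.     0.224]
rot toolz -1.0952 | shift now-frame mm [ 1.1 -0.2  0.5] | in turned frame [0.7 0.9 0.5]
F [ 3.9 -3.1  8.5] M [-0.446 -1.087  1.286] gap 0.0384 61.97461724281311
```

Emit:
send_rows(
  deltas=[0, 0, 0.05, 0, 0, 0, 1, 0, 0, 0.05, 0, 0, 0, 1],
)

```text
time: 18.4
eef_pos: [0.6039, -0.0768, 0.1618]
orientation: [0.223, 0.975, 0.0, -0.0]
ft_force: [-4.6, 2.4, 11.7]
finger_gap: 0.0385
finger_force: 62.4
```

```bash
python3 go.py .6044 -.0772 .1615 2.315
```

```text
t 18.4 pos [ 0.6039 -0.0768  0.1618] yaw 1.1201 tilt [-0.  0. -1.] j [-0.127  0.459  0.135  1.247  0.     0.324]
rot toolz -1.1949 | shift now-frame mm [-0.6 -0.2  0.3] | in turned frame [-0.1 -0.6  0.3]
F [-4.6  2.4 11.7] M [0.356 0.884 1.556] gap 0.0385 62.39563822746277
```

Mz has risen to 1.56 N m, so the cap is hard against its stop. I'll unwind in small steps to find where the torque vanishes.

Emit:
send_rows(
  deltas=[0, 0, -0.03, 0, 0, 0, 1, 0, 0, 0, 0, 0, 0, 1],
)

```text
time: 18.6
eef_pos: [0.6039, -0.0768, 0.1619]
orientation: [0.208, 0.978, 0.0, -0.0]
ft_force: [-5.6, 3.3, 8.7]
finger_gap: 0.0382
finger_force: 62.1
```

```bash
python3 go.py .6044 -.0772 .1615 2.315
```

```text
t 18.6 pos [ 0.6039 -0.0768  0.1619] yaw 1.1524 tilt [ 0.  0. -1.] j [-0.127  0.458  0.135  1.247  0.     0.292]
rot toolz -1.1626 | shift now-frame mm [-0.6 -0.2  0.4] | in turned frame [-0.1 -0.6  0.4]
F [-5.6  3.3  8.7] M [0.526 1.071 0.433] gap 0.0382 62.10279107093811
```

Emit:
send_rows(
  deltas=[0, 0, -0.03, 0, 0, 0, 1, 0, 0, 0, 0, 0, 0, 1],
)

```text
time: 18.8
eef_pos: [0.604, -0.0768, 0.1619]
orientation: [0.193, 0.981, 0.0, 0.0]
ft_force: [-5.0, 3.2, 9.2]
finger_gap: 0.0381
finger_force: 62.1
```

```bash
python3 go.py .6044 -.0772 .1615 2.315
```

```text
t 18.8 pos [ 0.604  -0.0768  0.1619] yaw 1.1821 tilt [ 0.  0. -1.] j [-0.127  0.458  0.135  1.247  0.     0.262]
rot toolz -1.1329 | shift now-frame mm [-0.5 -0.2  0.4] | in turned frame [-0.1 -0.6  0.4]
F [-5.   3.2  9.2] M [0.63  1.061 0.071] gap 0.0381 62.1073043346405
```

Emit:
send_rows(
  deltas=[0, 0, -0.03, 0, 0, 0, 1, 0, 0, 0, 0, 0, 0, 1],
)

```text
time: 19.0
eef_pos: [0.6039, -0.0768, 0.1619]
orientation: [0.178, 0.984, 0.0, 0.0]
ft_force: [-5.3, 2.2, 9.4]
finger_gap: 0.0381
finger_force: 62.1
```

```bash
python3 go.py .6044 -.0772 .1615 2.315
```

```text
t 19.0 pos [ 0.6039 -0.0768  0.1619] yaw 1.2121 tilt [ 0.     0.001 -1.   ] j [-1.270e-01  4.580e-01  1.350e-01  1.247e+00  1.000e-03  2.320e-01]
rot toolz -1.1029 | shift now-frame mm [-0.6 -0.2  0.4] | in turned frame [-0.1 -0.6  0.4]
F [-5.3  2.2  9.4] M [0.585 1.089 0.134] gap 0.0381 62.108938694000244
```

Emit:
send_rows(
  deltas=[0, 0, -0.1, 0, 0, -0.05, 1, 0, 0, -0.1, 0, 0, -0.05, 1, 0, 0, -0.1, 0, 0, -0.05, 1, 0, 0, -0.1, 0, 0, -0.05, 1, 0, 0, -0.1, 0, 0, -0.05, 1, 0, 0, -0.1, 0, 0, -0.05, 1, 0, 0, -0.1, 0, 0, -0.05, 1, 0, 0, -0.1, 0, 0, -0.05, 1],
)

```text
time: 19.8
eef_pos: [0.6039, -0.0769, 0.1623]
orientation: [-0.22, 0.975, 0.0, 0.0]
ft_force: [-6.1, 2.0, 8.9]
finger_gap: 0.0383
finger_force: 62.1
```

```bash
python3 go.py .6044 -.0772 .1615 2.737
```

```text
t 19.8 pos [ 0.6039 -0.0769  0.1623] yaw 2.0151 tilt [ 0.  0. -1.] j [-0.127  0.458  0.136  1.248  0.    -0.571]
rot toolz -0.7219 | shift now-frame mm [-0.3 -0.4  0.8] | in turned frame [ 0.1 -0.5  0.8]
F [-6.1  2.   8.9] M [ 0.446  1.141 -0.082] gap 0.0383 62.08514928817749
```

Emit:
send_rows(
  deltas=[0, 0, -0.1, 0, 0, -0.05, 1, 0, 0, -0.1, 0, 0, -0.05, 1, 0, 0, -0.1, 0, 0, -0.05, 1, 0, 0, -0.1, 0, 0, -0.05, 1, 0, 0, -0.1, 0, 0, -0.05, 1, 0, 0, -0.1, 0, 0, -0.05, 1, 0, 0, -0.1, 0, 0, -0.05, 1, 0, 0, -0.025, 0, 0, 0, 1, 0, 0, 0, 0, 0, 0, 1],
)

```text
time: 20.7
eef_pos: [0.604, -0.077, 0.1626]
orientation: [-0.551, 0.835, 0.0, 0.0]
ft_force: [-4.9, 1.3, 8.8]
finger_gap: 0.0382
finger_force: 62.1
```

```bash
python3 go.py .6044 -.0772 .1615 2.737
python3 - <<'E'
from meas import *
im,o=blobs('scene','sc6'); a=im[120:240,180:300]
im2=cams.get_image('top'); b=im2[140:260,200:320]
cv2.imwrite('pics/c6.png',cv2.resize(np.hstack([a,b])[...,::-1],(800,400),interpolation=cv2.INTER_CUBIC))
E
```

```text
t 20.7 pos [ 0.604  -0.077   0.1626] yaw 2.7371 tilt [ 0.  0. -1.] j [-0.127  0.458  0.136  1.249  0.    -1.293]
rot toolz 0.0001 | shift now-frame mm [ 0.  -0.5  1.1] | in turned frame [ 0.  -0.5  1.1]
F [-4.9  1.3  8.8] M [0.315 1.003 0.031] gap 0.0382 62.06646144390106
```

View pics/c6.png

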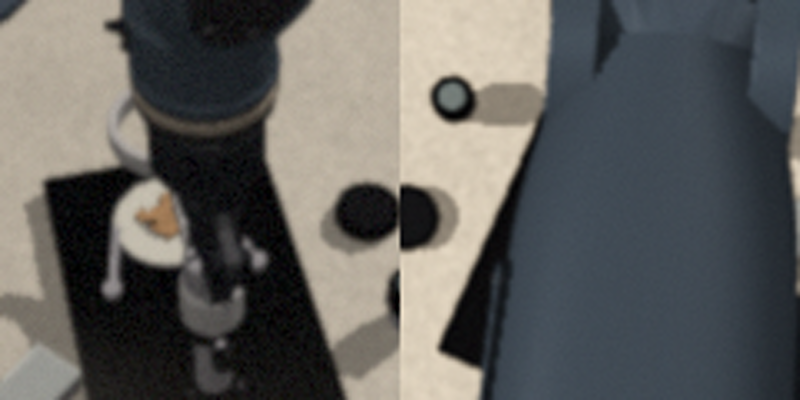

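The ring's visible left edge is where it was in the earlier scene crop. The cap is still gripped, and its 0.7 mm rise matches a quarter turn.

```bash
python3 -c "
from h import *
print(robot.close_job())"
```

```text
the job is handed in; nothing more can be done
None
```

The job is handed in: the ring is centred over the stage plate to about 1 mm as measured from the top camera, and the cap was screwed down to its hard stop, backed off a quarter turn and is still gripped. It took about 21 s of the 70 s; I regripped the cap once to centre the hold. I did not take a final look at every loose item.

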